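Load a dropper bottle into the warmer through its sprung flap

ROBOT

A 6-joint arm with a two-finger parallel gripper is mounted at the origin on a cart in front of the work surface, level with it; the furniture and walls round the work are solid. World frame = base frame: x ahead of the robot, y to its left, z up, the work surface at z = 0. Lengths are in m, angles in rad, forces in N, time in s.
With the tool pointing down it reaches from about 0.3 to 0.875 m from the base axis. Payload 6.4 kg.
Tool frame: the origin (TCP) lies between the finger pads; the fingertips stand 11 mm ahead of it and the grasp point (between the pads) lies 8 mm behind it (ctrl.tcp_to_tips is the y of the fingertips in the tool frame, in m); y points along the fingers, x is the direction in which the jaws open and shut, and the axes are right-handed (so a half turn about y gives the same grasp; the last joint's range is limited). The gripper opens to 85 mm and grips with 20 to 120 N. Pads are 22 mm wide; open, the fingers measure 114 mm over their backs; the gripper's body (76 mm by 85 mm) begins 54 mm behind the grasp point. The pads swing forward as they close: fully open they stand 13 mm farther back than shut.
Start: joints at [-0.206, 0.181, 1.607, -0, 1.354, -0.206], TCP at [0.575, 0, 0.22] pointing down, gripper open.
Joint ranges: [-2.99, 2.99], [-0.89, 2.07], [0.3, 2.58], [-1.14, 4.28], [0, 2.63], [-3.12, 3.12]. Speed limits (rad/s): [2.57, 2.57, 3.01, 3.14, 3.14, 3.14].

INTERFACE

Orientations are given as a unit quaternion [w, x, y, z].
In Python, from bench import ctrl gives the robot as it stands.
- The arm moves only by the tool apply_moves, never from a script. Its argument "plan" is text: rows parted by semicolons, each of 7 numbers parted by spaces: the shift along the tool's x, y, z each as a share of 0.05 m, from -1 to 1, then the turn, a rotation vector about the tool's x, y, z each as a share of 0.12 rad, from -1 to 1, then the opening, from 0 (shut) to 1 (fully open). In form: dx dy dz wx wy wz claw; .... A call has exactly 5 rows; each row shifts and turns the commanded pose from where the row before left it, along the tool's axes as they then stand; what a row does not reach is not made up. A row lasts 1/10 s, in which the tool goes at most 50 mm and 8.59 degrees, less where a joint would pass 70% of its speed; a pose out of reach is approached as far as the arm can. A call with a number of a shift or a turn outside -1 to 1 is refused whole. A call with a gripper value outside its range is refused whole. The fingers move at their own pace and stop on an object; the grip force is fixed at half the most. Time passes only in rows, so rows that do not move let the fingers close, or fill a call up. It gives the time, the measured TCP pose, the force and the opening at its end, in the units of the state.
- ctrl.get_obs(): the state, without advancing time (a new reading comes with each control period).
- ctrl.camera(name): name is "scene" or "side" or "wrist"; returns the picture (480x640x3 uint8, red, green, blue); there is no depth.
- ctrl.get_calibration(name): a dict with "intrinsics" (3x3 intrinsics, pixels), "R" (3x3) and "t" (3): a world point X has camera coordinates R X + t. Camera axes: x right, y down, z forward; pixel columns grow to the right and rows downward; lengths in m; the calibration is good to about 2 mm. A picture is of the moment at which its call begins: read the wrist's pose just before it. get_calibration takes no time and is no camera call; for the wrist camera it gives the pose at the moment of the call.
- ctrl.hand_in(): hands the job in, once; it reports no verdict.
Trained networks look in the newest picture that a camera, given by its name, has taken for a name from the list of things; names that differ only in an ending like _2 or _b are one class to them, and where a whole thing is asked for, a point or a joint stands for the part that bears it (a point fixed in the world has none). Each returns a list of dicts, best first, with "score" (0 to 1); they miss things now and then, are a little off and sometimes report something else, mostly with a low value. They report only what shows in the picture. A call takes as long as a camera call. They do not tell look-alikes from the thing itself.
- ctrl.recognise(camera, target): "point" ([x, y, z] in m, in world coordinates, good to about 4 mm: the middle of the surface that is visible of it).
The state is a dict: "time_s": time; "q": joint angles; "dq": joint speeds; "joint_efforts": joint torques, N m; "eef_pos": TCP position; "eef_rot": TCP orientation; "wrist_force": force on the tool from outside, world axes, zero at the start; "torque": the same for the moment, N m; "opening": opening from 0.0 (shut) to 1.0 (fully open).
Only numpy, scipy, OpenCV 4.12 (cv2) and the standard library are available. Lean on these libraries where they do the work, as an engineer would, in place of code of your own. Each camera call takes 0.05 s, during which the arm holds its last target.

TASK

Put the amber dropper bottle into the white bottle warmer: hold it upright over the sprung steel flap, push it straight down through the flap until it is fully home on the floor of the well, then let go so that it stays there upright with the flap leaning against it. Leave the other two bottles standing where they are.

Things in the scene. Friction and masses are not known exactly. Their poses are not given: they have to be found in the camera images.
- amber_dropper_mid (a point): centre (53.5 mm above its underside) of the loose upright brown-glass dropper bottle, black collar and bulb; 107 mm tall, 60 g; z is its long axis. Body 33 mm in diameter up to 43 mm height, then a shoulder; collar 27 mm in diameter from 52 to 67 mm height; bulb above, tapering from 26 to 16 mm. Grip it by the collar: the lowest 54 mm go into the well.
- clear_dropper_mid (a point): centre (53.5 mm above its underside) of the other dropper bottle, same shape and size but clear glass with a pink content: not wanted, leave it standing
- sample_bottle_mid (a point): centre (51.5 mm above its underside) of a clear glass bottle, 58 mm in diameter and 103 mm tall: not wanted, leave it standing
- warmer_mouth (a point): centre of the well's mouth, level with the flat top (62 mm high) of the fixed white warmer, which reaches 78 mm to this point's -x (control strip), 50 mm to +x (flap hinge, far from the robot), 60 mm to +-y; z up. Well 48 x 48 mm, 54 mm deep, mouth bevelled out to 56 mm over the top 4 mm. Home, the bottle's underside is on the well's floor, its half-way point level with the warmer's top.
- flap (a joint): angle of the steel flap (42 x 45 x 2.5 mm) covering the well 4 mm below its top: 0 shut (level), 1.5 fully down. Hinged on the well's +x edge, it swings down into the well; a spring always closes it (0.015 N m shut, 0.024 N m down), so the bottle needs a push of some 1 to 3 N. It holds up or tilts a bottle let go early; on one that is home it only leans, shifting it a few mm to -x.
Not all that is in view belongs to the job. What is shaped like the part that bears amber_dropper_mid but yellow is not meant.

How it is judged:
On the way:
1. the flap has been pushed well open (value of joint flap above 0.6 rad), for 0.1 s.
At the end, for the whole second after the job is handed in: The amber dropper stands released and at rest in the well: its half-way point within 14 mm of the well's centre along both level axes of the mouth and at most 5 mm above the warmer's top, its axis within 0.2 rad of vertical, the flap held open by more than 0.9 rad (x of amber_dropper_mid in the frame of warmer_mouth between -0.014 and 0.014 m and y of amber_dropper_mid in the frame of warmer_mouth between -0.014 and 0.014 m and z of amber_dropper_mid in the frame of warmer_mouth below 0.005 m and angle between amber_dropper_mid's own z axis and vertical below 0.2 rad and value of joint flap above 0.9 rad and linear speed of amber_dropper below 0.02 m/s and contact force between the fingers and amber_dropper below 0.1 N); the robot touches nothing.
It fails at once if the clear dropper bottle is moved by more than 25 mm (distance of clear_dropper_mid from where it was at the start of the episode above 0.025 m).
It fails at once if the clear glass sample bottle is moved by more than 25 mm (distance of sample_bottle_mid from where it was at the start of the episode above 0.025 m).
It also fails if it takes over 38 s, if anything falls off the work surface, if the arm or the gripper's body presses on something with over 40 N, if the wrist force passes 120 N, or if a joint passes its speed limit or range.

## Working session

There is one attempt and no reset: what is moved stays moved. The work goes in short steps, Python scripts to look and compute and a tool call to move; the robot and the scene stay as the last step left them, time stands still between calls to the robot, and variables do not carry over. Pictures are saved under pics/ and viewed, and the job is handed in when it is done.

Besides the shell and the picture viewer there is one more tool, called as a command line: name --argument value ..., lists and objects as JSON in quotes. apply_moves: Moves the arm, as the interface text tells. Shift numbers are shares of 0.05 m and turn numbers shares of 0.12 rad, none past 1 either way. Its arguments: {"type":"object","properties":{"plan":{"type":"string"}},"required":["plan"]}

```bash
mkdir -p pics
cat > h.py <<'E'
import numpy as np, cv2
from bench import ctrl
def snap(c,n):
    im=ctrl.camera(c); cv2.imwrite(f'pics/{n}.png',im[:,:,::-1]); return im
def proj(c,X):
    k=ctrl.get_calibration(c);K=np.array(k['intrinsics']);p=K@(np.array(k['R'])@np.array(X)+np.array(k['t']));return p[:2]/p[2]
def ray(c,uv,z):
    k=ctrl.get_calibration(c);K=np.array(k['intrinsics']);R=np.array(k['R']);t=np.array(k['t'])
    o=-R.T@t;d=R.T@np.linalg.solve(K,[uv[0],uv[1],1]);return o+d*(z-o[2])/d[2]
E
python3 - <<'E'
from h import *
for c in ['scene','side','wrist']:
    snap(c,c+'0')
    for t in ['amber_dropper_mid','clear_dropper_mid','sample_bottle_mid','flap']:
        for r in ctrl.recognise(c,t)[:3]:
            print(c,t,np.round(r['point'],3),round(r['score'],2),np.round(proj(c,r['point'])))
o=ctrl.get_obs();print(o['time_s'],o['eef_pos'],o['eef_rot'],ctrl.tcp_to_tips)
E
```

```text
scene amber_dropper_mid [0.519 0.229 0.047] 0.91 [256. 176.]
scene amber_dropper_mid [0.45  0.214 0.043] 0.62 [235. 187.]
scene clear_dropper_mid [ 0.47  -0.105  0.046] 0.97 [315. 244.]
scene sample_bottle_mid [0.526 0.02  0.06 ] 0.84 [303. 204.]
scene flap [ 0.485 -0.303  0.058] 0.78 [387. 290.]
side amber_dropper_mid [0.514 0.227 0.049] 0.83 [328. 196.]
side amber_dropper_mid [0.452 0.215 0.046] 0.67 [306. 198.]
side clear_dropper_mid [ 0.48  -0.106  0.049] 0.95 [314. 251.]
side sample_bottle_mid [0.533 0.019 0.055] 0.71 [336. 225.]
side flap [ 0.474 -0.348  0.059] 0.49 [308. 305.]
wrist clear_dropper_mid [ 0.486 -0.083  0.048] 0.86 [219. 301.]
wrist sample_bottle_mid [0.539 0.042 0.076] 0.62 [269. 164.]
0.75 [ 5.75021207e-01 -6.60003198e-06  2.19905001e-01] [-7.07093964e-01  7.07119598e-01  1.54911485e-05  1.23495102e-05] 0.011
```

View pics/scene0.png

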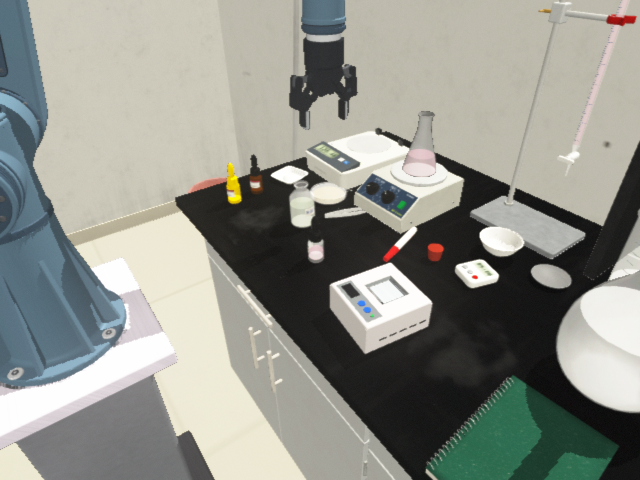

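View pics/side0.png

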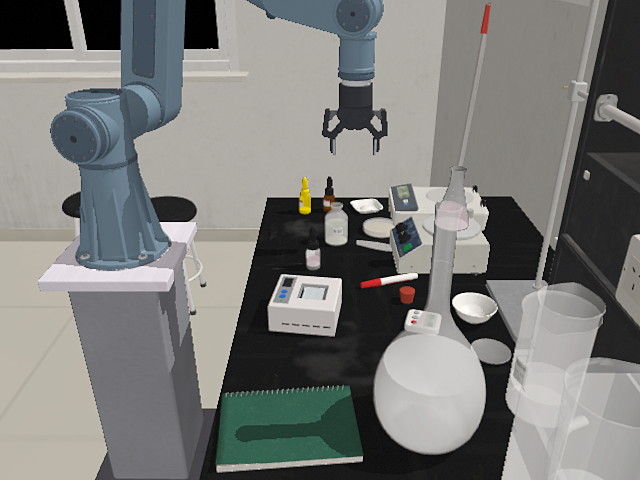

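View pics/wrist0.png

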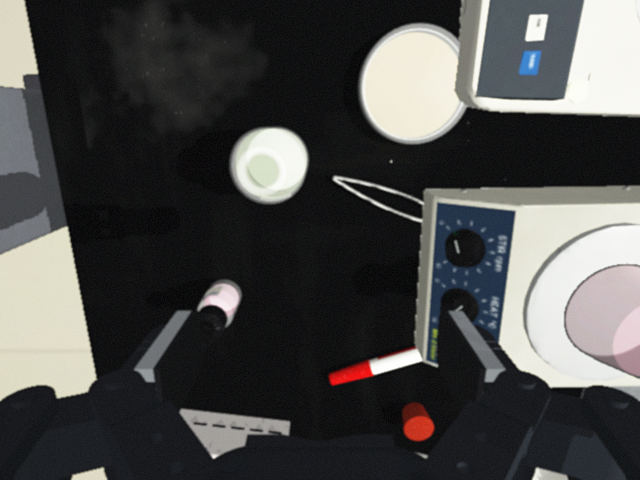

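The amber bottle is at scene (256,176) and the yellow look-alike at (235,187). The warmer's well is around (385,291). I'll zoom in to measure these accurately.

Run:
```python
from h import *
a=cv2.imread('pics/scene0.png');b=cv2.imread('pics/side0.png')
A=cv2.resize(a[255:355,320:440],None,fx=4,fy=4,interpolation=2)
B=cv2.resize(b[265:345,260:350],None,fx=4,fy=4,interpolation=2)
C=cv2.resize(a[150:210,220:280],None,fx=5,fy=5,interpolation=2)
D=cv2.resize(b[170:220,290:345],None,fx=5,fy=5,interpolation=2)
o=np.zeros((400+0,860,3),np.uint8);o[:400,:480]=A;o[:320,490:850]=B
cv2.imwrite('pics/z1.png',cv2.resize(o,(800,372)))
o=np.zeros((300,600,3),np.uint8);o[:300,:300]=C;o[:250,310:585]=D;cv2.imwrite('pics/z2.png',o)
cv2.imwrite('pics/zA.png',A);cv2.imwrite('pics/zB.png',B)
```

```text
(no output)
```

View pics/zA.png

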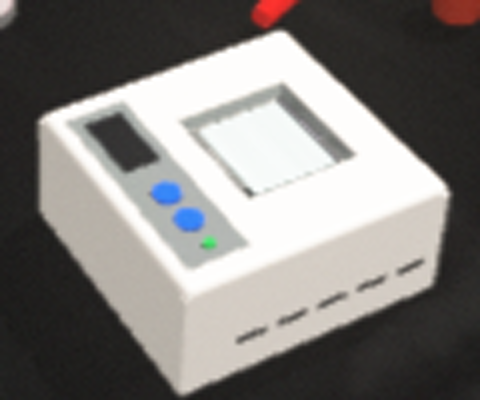

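View pics/zB.png

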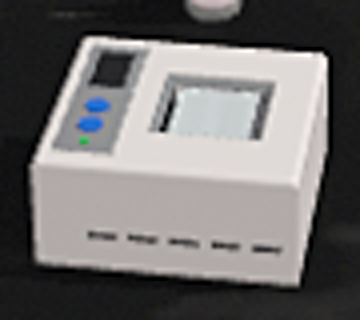

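View pics/z2.png

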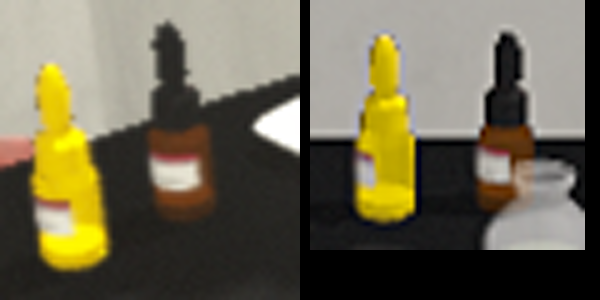

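Run:
```python
from h import *
for c,off,m,o in [('scene',(320,255),[(180,122),(283,83),(357,155),(250,197)],[(40,118),(282,32),(448,192),(185,298)]),('side',(260,265),[(168,75),(277,82),(268,145),(150,130)],[(85,38),(325,58),(302,185),(35,165)])]:
    for q in (m,o):
        P=np.array([ray(c,np.array(p)/4+np.array(off),.062) for p in q]);print(c,np.round(P[:,:2],4).tolist(),P.mean(0))
# collar centre of amber: collar z .0595
print(ray('scene',(220+176/5,150+105/5),.0595),ray('side',(290+(505-310)/5,170+108/5),.0595))
```

```text
scene [[0.4595, -0.2745], [0.5127, -0.2817], [0.5057, -0.3344], [0.4528, -0.3267]] [ 0.48267025 -0.30432139  0.062     ]
scene [[0.4124, -0.2366], [0.537, -0.2548], [0.5198, -0.3722], [0.3956, -0.3532]] [ 0.4662074  -0.30422839  0.062     ]
side [[0.4595, -0.2739], [0.5146, -0.2806], [0.5099, -0.3383], [0.4527, -0.3251]] [ 0.48417254 -0.30449503  0.062     ]
side [[0.4149, -0.237], [0.5393, -0.2572], [0.5256, -0.3722], [0.3995, -0.3557]] [ 0.46983771 -0.30550857  0.062     ]
[0.51966501 0.23282165 0.0595    ] [0.51776307 0.23121227 0.0595    ]
```

apply_moves --plan "-0.28 0 0.85 0 0 0 0.6; -0.28 0 0.85 0 0 0 0.6; -0.28 0 0.85 0 0 0 0.6; -0.28 0 0.85 0 0 0 0.6; 0 0 0 0 0 0 0.6"

```text
time_s: 1.25
eef_pos: [0.517, 0.1746, 0.22]
eef_rot: [0.708, -0.706, -0.002, 0.002]
wrist_force: [1.3, -0.5, 0.7]
opening: 0.6
```

Run:
```python
from h import *
snap('wrist','w1')
for r in ctrl.recognise('wrist','amber_dropper_mid')[:3]: print(np.round(r['point'],3),round(r['score'],2),np.round(proj('wrist',r['point'])))
o=ctrl.get_obs();print(o['time_s'],o['eef_pos'],o['opening'],o['q'])
print(proj('wrist',[.5185,.232,.0595]),proj('wrist',[.5185,.232,.107]),proj('wrist',[.5185,.232,0]))
```

```text
[0.455 0.226 0.068] 0.75 [234. 144.]
[0.521 0.238 0.07 ] 0.7 [322. 127.]
1.35 [0.51876502 0.17083778 0.22003869] 0.6001547867125294 [ 1.00985208e-01  1.16255188e-01  1.67989431e+00 -4.07483160e-04
  1.34504793e+00  9.84699273e-02]
[318.25031961 135.18659194] [318.20080407 138.36712972] [318.2948561  132.32587356]
```

View pics/w1.png

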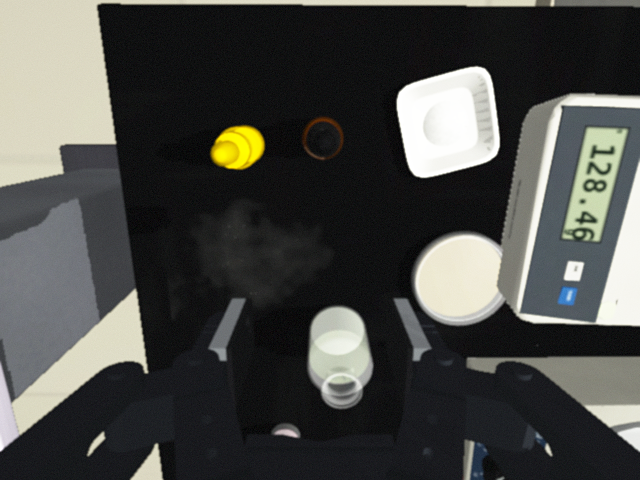

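Looking straight down on the amber bottle, its body ring is centred at about (323,138). Yellow is at (238,147).

Run:
```python
from h import *
print(ray('wrist',(323,138),.04),ray('wrist',(323,138),.06), ray('wrist',(244,144),.04))
```

```text
[0.52233797 0.22897534 0.04      ] [0.52212162 0.22994809 0.06      ] [0.45806135 0.22417727 0.04      ]
```

apply_moves --plan "0.02 0 0.6 0 0 0 0.6; 0.02 0 0.6 0 0 0 0.6; 0 0 0 0 0 0 0.6; 0 0.7 0 0 0 0 0.6; 0 0.3 0 0 0 0 0.6"

```text
time_s: 1.85
eef_pos: [0.5203, 0.2282, 0.1674]
eef_rot: [-0.707, 0.708, -0.002, -0.001]
wrist_force: [-1.6, 0.3, 0.6]
opening: 0.6
```

apply_moves --plan "0 0.6 0 0 0 0 0.6; 0 0.6 0 0 0 0 0.6; 0 0.5 0 0 0 0 0.6; 0 0.36 0 0 0 0 0.6; 0 0 0 0 0 0 0.6"

```text
time_s: 2.35
eef_pos: [0.5188, 0.228, 0.0637]
eef_rot: [-0.707, 0.708, -0.003, -0.002]
wrist_force: [-0.3, 0.0, -0.6]
opening: 0.601
```

Run:
```python
from h import *
a=snap('side','s2');b=snap('scene','c2')
o=ctrl.get_obs();print(o['time_s'],o['eef_pos'],o['opening'],o['wrist_force'])
A=cv2.resize(a[110:230,260:380],None,fx=4,fy=4,interpolation=2)
B=cv2.resize(b[80:200,190:270+20],(400,480),interpolation=2)
cv2.imwrite('pics/z3.png',np.hstack([A,B[:,:300]])[:,:,::-1])
```

```text
2.45 [0.52128569 0.22900482 0.06697368] 0.5977111594922206 [-0.23689939 -0.21496983 -0.29221948]
```

View pics/z3.png

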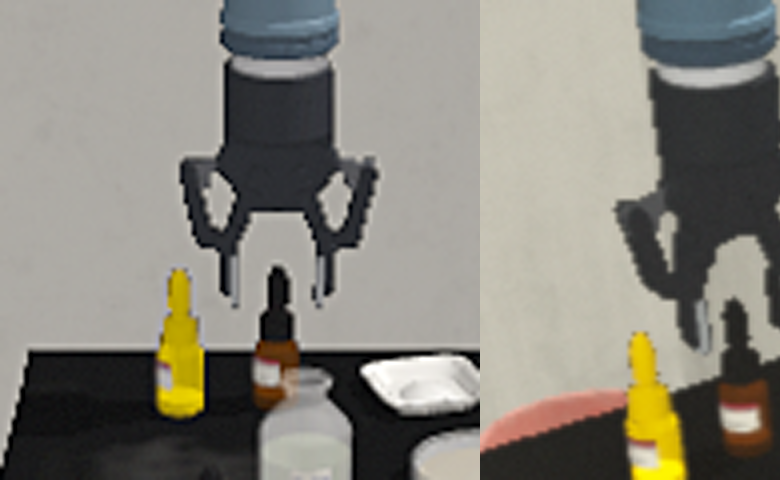

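The tips look too high for the pose reported, so I'm taking another picture.

Run:
```python
from h import *
o=ctrl.get_obs();print(o['time_s'],o['eef_pos'],o['opening'],proj('side',o['eef_pos']),proj('side',[.5185,.232,.0595]),proj('side',[.5185,.232,.107]))
a=snap('side','s3');b=snap('scene','c3')
A=cv2.resize(a[110:230,260:380],None,fx=4,fy=4,interpolation=2)
B=cv2.resize(b[80:200,190:270+20],(400,480),interpolation=2)
cv2.imwrite('pics/z4.png',np.hstack([A,B[:,:300]])[:,:,::-1])
```

```text
2.45 [0.52128569 0.22900482 0.06697368] 0.5977111594922206 [330.25952757 189.42133569] [329.25800583 191.49551936] [329.30225711 175.65857356]
```

View pics/z4.png

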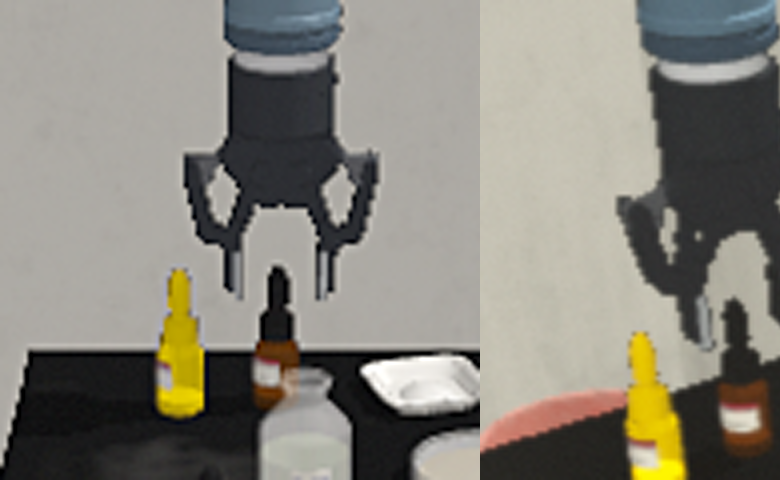

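Run:
```python
from h import *
for z in (.05,.06,.07,.08,.09,.1): print(z,[np.round(proj(c,[.521+s*.027,.229,z]),1).tolist() for c in('scene','side') for s in(-1,1)])
o=ctrl.get_obs();print(o['time_s'],o['eef_pos'])
a=snap('wrist','w3')
k=ctrl.get_calibration('wrist');print(-np.array(k['R']).T@np.array(k['t']))
```

```text
0.05 [[247.4, 177.7], [265.9, 171.8], [320.6, 195.0], [339.7, 195.0]]
0.06 [[247.0, 174.2], [265.5, 168.3], [320.6, 191.8], [339.7, 191.7]]
0.07 [[246.5, 170.6], [265.2, 164.8], [320.6, 188.4], [339.7, 188.4]]
0.08 [[246.1, 167.0], [264.8, 161.3], [320.6, 185.1], [339.8, 185.1]]
0.09 [[245.6, 163.4], [264.5, 157.7], [320.6, 181.8], [339.8, 181.7]]
0.1 [[245.2, 159.7], [264.1, 154.1], [320.5, 178.4], [339.9, 178.4]]
2.55 [0.52226359 0.22965104 0.06827524]
[0.52214887 0.30418724 0.22383831]
```

View pics/w3.png

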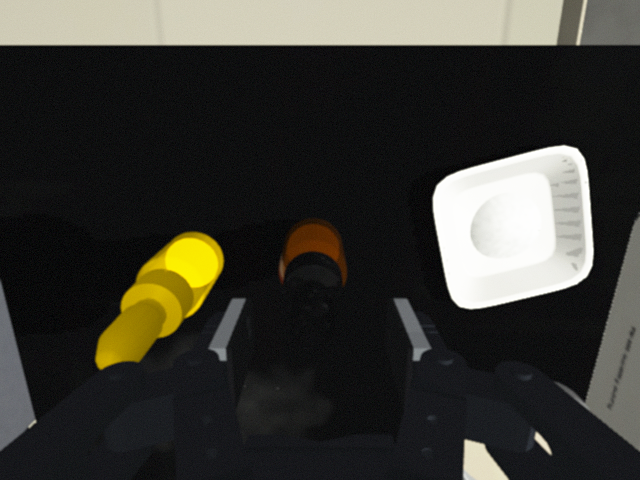

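View pics/c3.png

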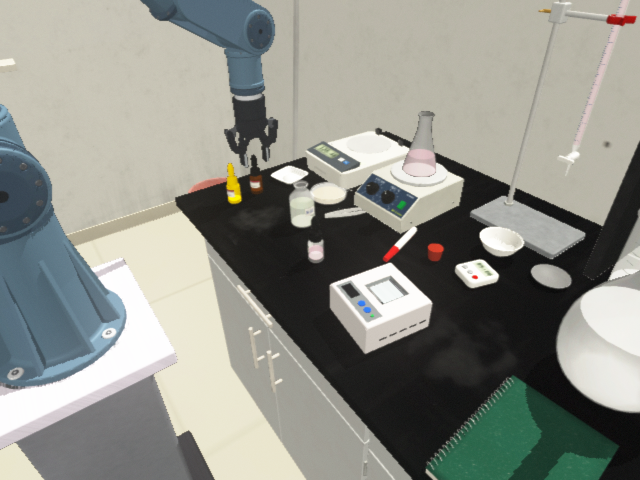

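Run:
```python
from h import *
k=ctrl.get_calibration('wrist');K=np.array(k['intrinsics']);R=np.array(k['R']);t=np.array(k['t'])
print(K[0,0],np.round(R,3).tolist())
Z=K[0,0]*.051/(400-238)
for Zz in (K[0,0]*.051/(392-246),):
    for uv in ((246,298),(392,298)): print(R.T@(np.linalg.solve(K,[*uv,1])*Zz-t))
for z in (0,.043,.06,.107): print(z,proj('wrist',[.5215,.230,z]),proj('wrist',[.5215,.234,z]))
o=ctrl.get_obs();print(o['q'],o['eef_pos'])
```

```text
401.39827662839093 [[1.0, -0.002, 0.004], [-0.003, -0.956, 0.293], [0.003, -0.293, -0.956]]
[0.49691256 0.24389108 0.09559153]
[0.5479121  0.24378565 0.09578069]
0 [316.99212125 249.42026577] [316.96668585 242.92158539]
0.043 [316.84427643 277.32609566] [316.81254    269.61566488]
0.06 [316.76703062 291.90630568] [316.73187234 283.58521947]
0.107 [316.45555202 350.69814598] [316.40568924 340.07170788]
[ 2.06718010e-01  3.50757786e-01  1.73109604e+00 -5.05741792e-05
  1.05725803e+00  2.07221052e-01] [0.52226993 0.22987485 0.06840278]
```

Run:
```python
from h import *
a=cv2.imread('pics/w3.png')[190:450,170:470].astype(float)
a=255*(a/255)**.35
cv2.imwrite('pics/z5.png',cv2.resize(a.astype(np.uint8),None,fx=2.3,fy=2.3,interpolation=2))
for z in (.055,.065,.075,.085,.095):print(z,[np.round(proj('wrist',[x,y,z])).tolist() for x in(.497,.5475) for y in (.241,.219)])
```

```text
0.055 [[262.0, 265.0], [264.0, 309.0], [375.0, 265.0], [373.0, 309.0]]
0.065 [[259.0, 273.0], [261.0, 320.0], [378.0, 273.0], [376.0, 319.0]]
0.075 [[255.0, 282.0], [258.0, 331.0], [381.0, 282.0], [379.0, 331.0]]
0.085 [[251.0, 293.0], [254.0, 344.0], [385.0, 292.0], [383.0, 344.0]]
0.095 [[247.0, 305.0], [250.0, 359.0], [390.0, 304.0], [387.0, 358.0]]
```

View pics/z5.png

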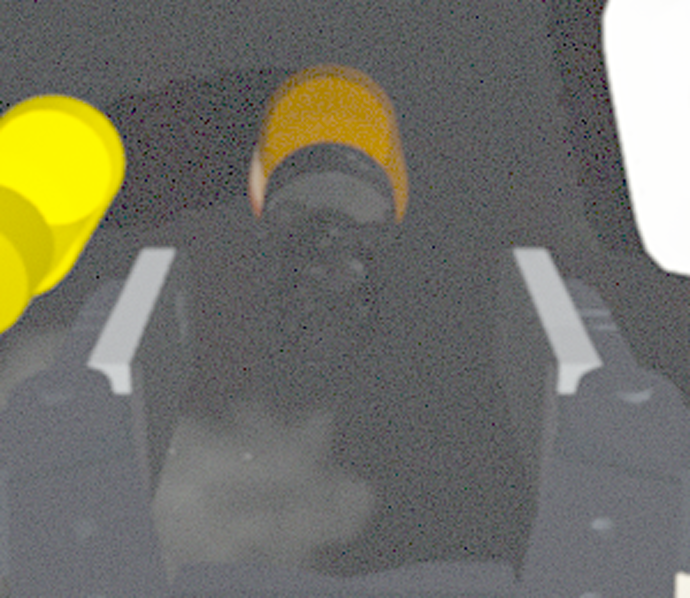

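Both fixed cameras and the wrist view put the fingertips at z≈0.082, about 15 mm higher than the pose reading implies. I'll trust the images and go down in small steps.

apply_moves --plan "0 0.18 0 0 0 0 0.6; 0 0.18 0 0 0 0 0.6; 0 0 0 0 0 0 0.6; 0 0 0 0 0 0 0.6; 0 0 0 0 0 0 0.6"

```text
time_s: 3.1
eef_pos: [0.5211, 0.2301, 0.0489]
eef_rot: [0.707, -0.707, -0.0, 0.0]
wrist_force: [-0.5, 1.2, 0.4]
opening: 0.6
```

```bash
cat > v.py <<'E'
from h import *
import sys
n=sys.argv[1]
o=ctrl.get_obs();print(o['time_s'],o['eef_pos'],o['opening'],o['wrist_force'])
a=snap('side','s'+n);b=snap('scene','c'+n)
x,y=[int(v) for v in sys.argv[2:4]];u,w=[int(v) for v in sys.argv[4:6]]
A=cv2.resize(a[y:y+110,x:x+80],None,fx=5,fy=5,interpolation=2)
B=cv2.resize(b[w:w+110,u:u+80],None,fx=5,fy=5,interpolation=2)
cv2.imwrite(f'pics/z{n}.png',np.hstack([A,B])[:,:,::-1])
E
python3 v.py 6 290 120 215 100
```

```text
3.1 [0.52109298 0.23008843 0.04892882] 0.6004772736490581 [-0.5007826   1.16116161  0.41682785]
```

View pics/z6.png

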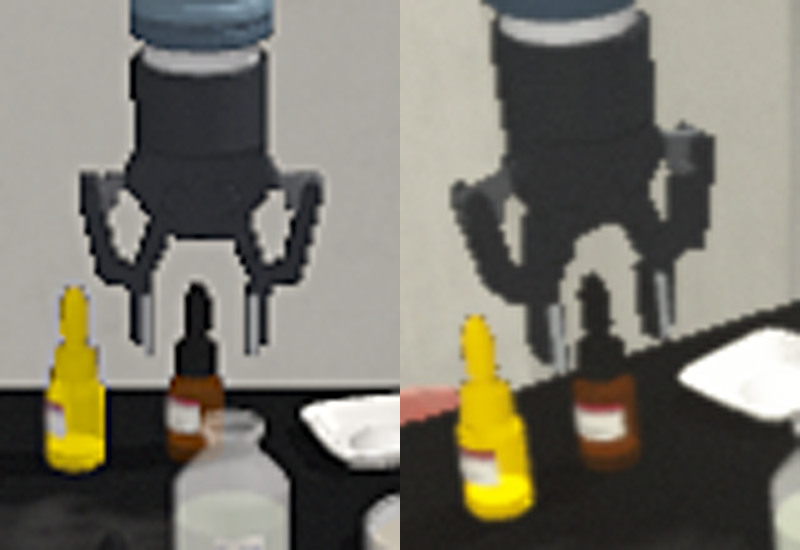

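Run:
```python
from h import *
p=np.array([.521,.23,.06])
for c in('scene','side'):
    for d in np.eye(3)*.01: print(c,np.round(proj(c,p+d)-proj(c,p),2))
    print(proj(c,p), proj(c,[.521,.23,.107]), proj(c,[.521,.23,0]))
a=snap('wrist','w6')[190:450,170:470].astype(float)
a=255*(a/255)**.35
cv2.imwrite('pics/z7.png',cv2.resize(a.astype(np.uint8),None,fx=2.3,fy=2.3,interpolation=2)[:,:,::-1])
```

```text
scene [ 3.42 -1.07]
scene [-1.86 -1.4 ]
scene [-0.4  -3.53]
[256.16428964 171.07685302] [254.26967797 154.15516342] [258.45457779 191.5325199 ]
side [ 3.53 -0.01]
side [-0.03 -1.31]
side [ 0.01 -3.3 ]
[330.14694331 191.59193369] [330.20306865 175.90452793] [330.07747999 211.00739735]
```

View pics/z7.png

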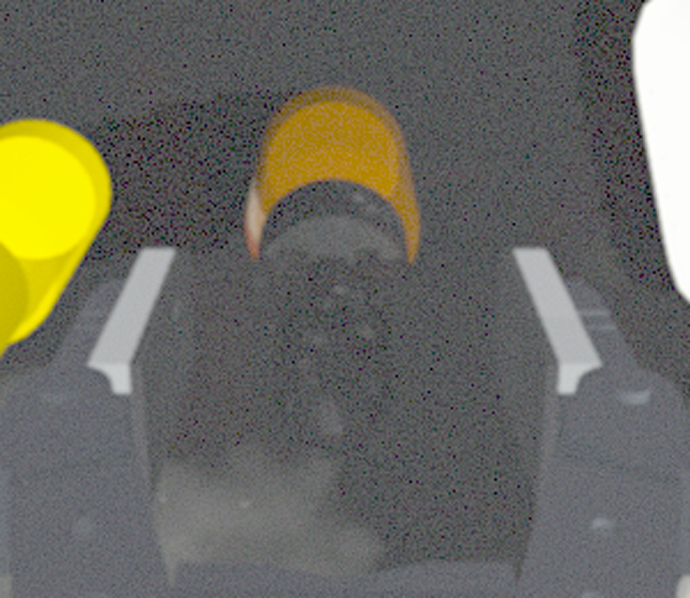

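By the side and scene cameras the tips are at about z=0.062, level with the collar and centred to within about 2 mm. I'll shift −2 mm in x, go down 4 mm and close.

apply_moves --plan "-0.04 0.08 0 0 0 0 0.6; 0 0 0 0 0 0 0.45; 0 0 0 0 0 0 0.3; 0 0 0 0 0 0 0.1; 0 0 0 0 0 0 0"

```text
time_s: 3.75
eef_pos: [0.5192, 0.23, 0.045]
eef_rot: [0.707, -0.707, -0.0, -0.0]
wrist_force: [0.1, -0.7, 1.2]
opening: 0.27
```

```bash
python3 v.py 8 290 120 215 100
```

```text
3.75 [0.51918986 0.23002371 0.04501231] 0.26967274556201815 [ 0.14521696 -0.68152251  1.23890585]
```

View pics/z8.png

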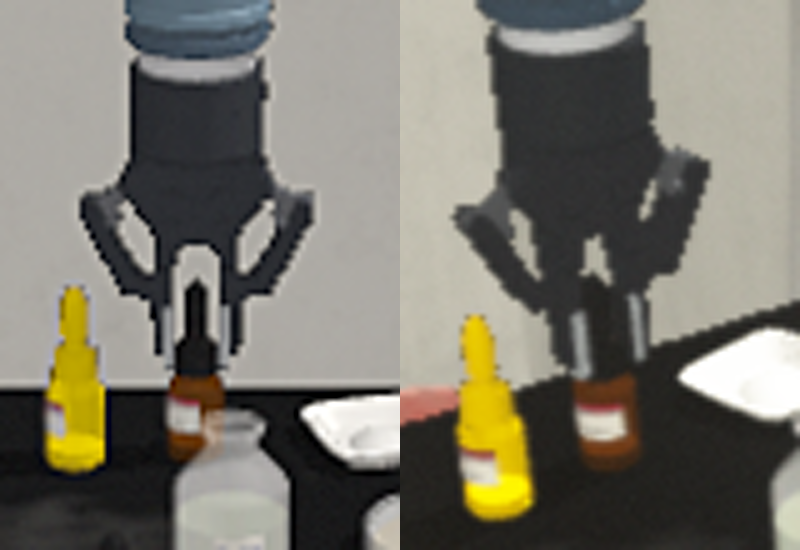

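apply_moves --plan "0 0 0 0 0 0 0; 0 -0.4 0 0 0 0 0; 0 -0.8 0 0 0 0 0; 0 -1 0 0 0 0 0; 0 -0.8 0 0 0 0 0"

```text
time_s: 4.35
eef_pos: [0.5191, 0.2301, 0.1972]
eef_rot: [0.707, -0.707, -0.0, -0.0]
wrist_force: [-0.0, 1.1, -0.4]
opening: 0.269
```

```bash
python3 v.py 9 290 70 215 50
```

```text
4.35 [0.51911701 0.23005532 0.19717703] 0.268793379813301 [-0.03326322  1.11775471 -0.41157275]
```

View pics/z9.png

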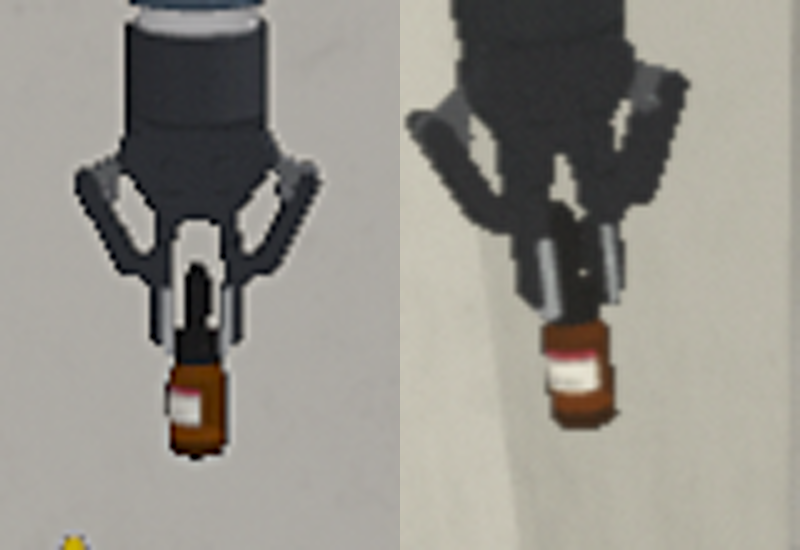

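Gripped and upright. Next, over to the warmer.

apply_moves --plan "-0.07 0 -0.5 0 0 0 0; -0.07 0 -1 0 0 0 0; -0.07 0 -1 0 0 0 0; -0.07 0 -1 0 0 0 0; -0.07 0 -1 0 0 0 0"

```text
time_s: 4.95
eef_pos: [0.5006, 0.004, 0.1941]
eef_rot: [0.707, -0.707, 0.0, 0.001]
wrist_force: [1.3, 0.4, -0.4]
opening: 0.275
```

apply_moves --plan "-0.07 0 -1 0 0 0 0; -0.07 0 -1 0 0 0 0; -0.07 0 -1 0 0 0 0; -0.07 0 -1 0 0 0 0; -0.07 0 -1 0 0 0 0"

```text
time_s: 5.45
eef_pos: [0.4832, -0.2456, 0.1941]
eef_rot: [0.707, -0.707, 0.0, 0.0]
wrist_force: [1.5, 0.8, 0.3]
opening: 0.278
```

apply_moves --plan "0 0 -0.8 0 0 0 0; 0 0 -0.4 0 0 0 0; 0 0 0 0 0 0 0; 0 0 0 0 0 0 0; 0 0 0 0 0 0 0"

```text
time_s: 5.95
eef_pos: [0.4842, -0.3021, 0.1944]
eef_rot: [0.708, -0.707, -0.0, 0.001]
wrist_force: [-0.0, 0.3, 0.8]
opening: 0.273
```

Run:
```python
from h import *
o=ctrl.get_obs();print(o['time_s'],o['eef_pos'],o['eef_rot'],o['opening'],o['wrist_force'])
snap('side','s10');snap('scene','c10');snap('wrist','w10')
for c in('side','scene'):print(c,[np.round(proj(c,[.4825,-.305,z]),1).tolist() for z in(.062,.15,.257)])
```

```text
5.95 [ 0.48416189 -0.30209438  0.19443316] [ 7.07536786e-01 -7.06676021e-01 -3.12065540e-04  7.74530096e-04] 0.27315561224287005 [-0.02969984  0.28162133  0.76626748]
side [[313.1, 292.0], [312.6, 252.6], [311.9, 200.5]]
scene [[387.0, 289.8], [390.9, 248.3], [396.6, 189.0]]
```

View pics/s10.png

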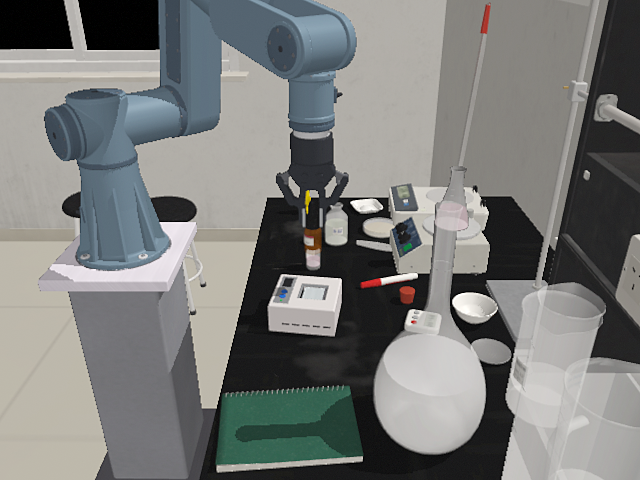

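View pics/c10.png

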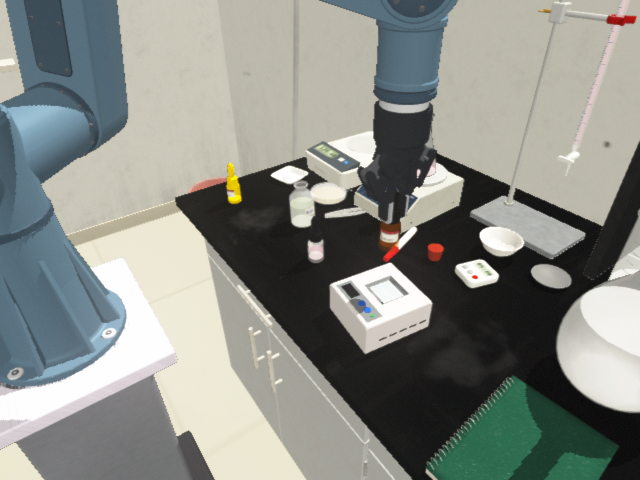

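View pics/w10.png

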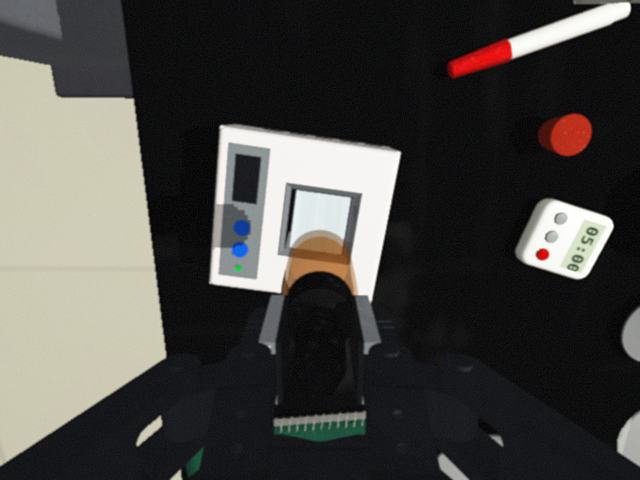

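Run:
```python
from h import *
a=cv2.imread('pics/s10.png')[200:310,270:350];b=cv2.imread('pics/c10.png')[200:310,345:425]
cv2.imwrite('pics/z10.png',np.hstack([cv2.resize(i,None,fx=5,fy=5,interpolation=2) for i in(a,b)]))
p=np.array([.4825,-.305,.15])
for c in('scene','side'):
    for d in np.eye(3)*.01: print(c,np.round(proj(c,p+d)-proj(c,p),2))
```

```text
scene [ 4.64 -2.24]
scene [-4.3 -3. ]
scene [ 0.48 -5.1 ]
side [ 5.26 -0.  ]
side [ 0.1  -2.46]
side [-0.06 -4.66]
```

View pics/z10.png

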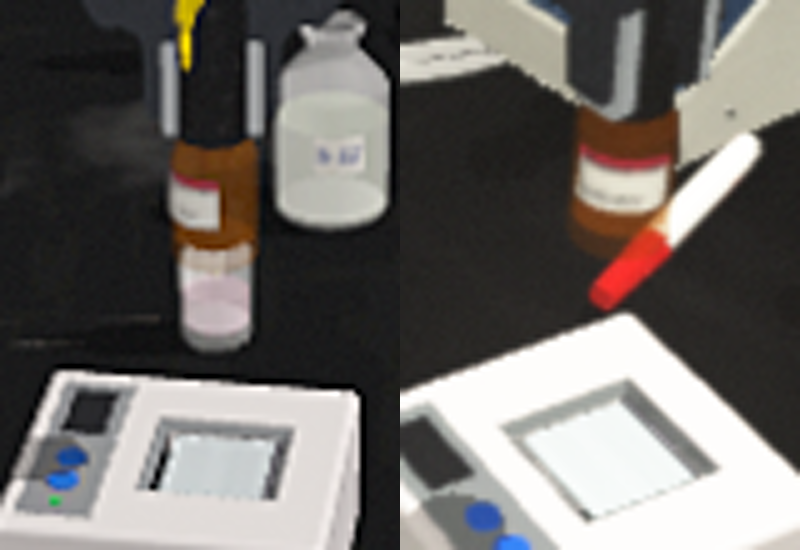

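The bottle lines up in x but sits about 4–5 mm to +y of the mouth centre. I'll correct that and go down to just above the mouth.

apply_moves --plan "0 0.3 -0.09 0 0 0 0; 0 0.5 0 0 0 0 0; 0 0.5 0 0 0 0 0; 0 0.2 0 0 0 0 0; 0 0 0 0 0 0 0"

```text
time_s: 6.6
eef_pos: [0.4829, -0.3072, 0.1175]
eef_rot: [0.708, -0.706, 0.001, 0.001]
wrist_force: [0.8, 0.1, -0.4]
opening: 0.274
```

```bash
python3 v.py 11 270 210 345 200; python3 -c "
from h import *
for c in('side','scene'):print(c,[np.round(proj(c,[.4835,-.305,z]),1).tolist() for z in(.075,.1,.115)])"
```

```text
6.6 [ 0.48288815 -0.30717959  0.11749336] 0.2740340423670836 [ 0.75446151  0.06578907 -0.39822146]
side [[313.5, 286.3], [313.4, 275.3], [313.3, 268.6]]
scene [[388.0, 283.8], [389.1, 272.3], [389.8, 265.3]]
```

View pics/z11.png

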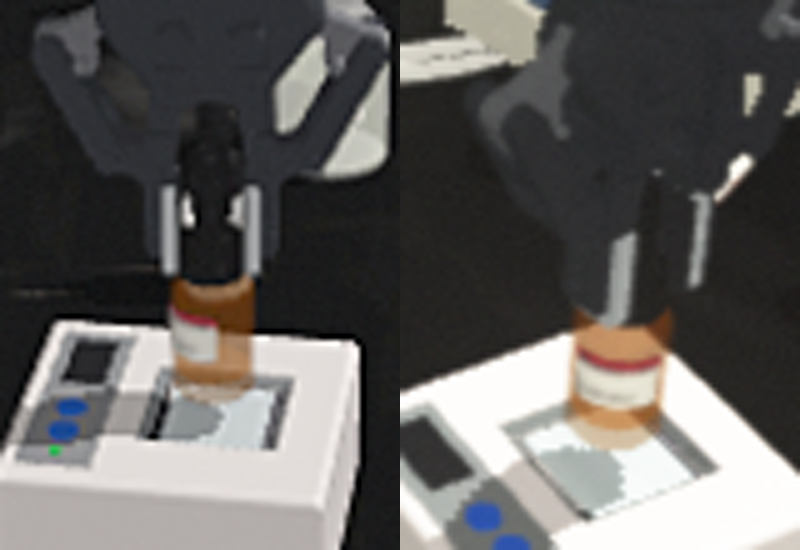

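apply_moves --plan "0.04 0.1 0 0 0 0 0; 0 0.2 0 0 0 0 0; 0 0.2 0 0 0 0 0; 0 0.2 0 0 0 0 0; 0 0.2 0 0 0 0 0"

```text
time_s: 7.2
eef_pos: [0.4856, -0.308, 0.0736]
eef_rot: [0.707, -0.707, 0.0, 0.0]
wrist_force: [-1.3, 0.0, -0.1]
opening: 0.272
```

```bash
python3 v.py 12 270 230 345 220
```

```text
7.2 [ 0.48561341 -0.30804154  0.07360197] 0.27205343733324044 [-1.31591297  0.00505305 -0.06750708]
```

View pics/z12.png

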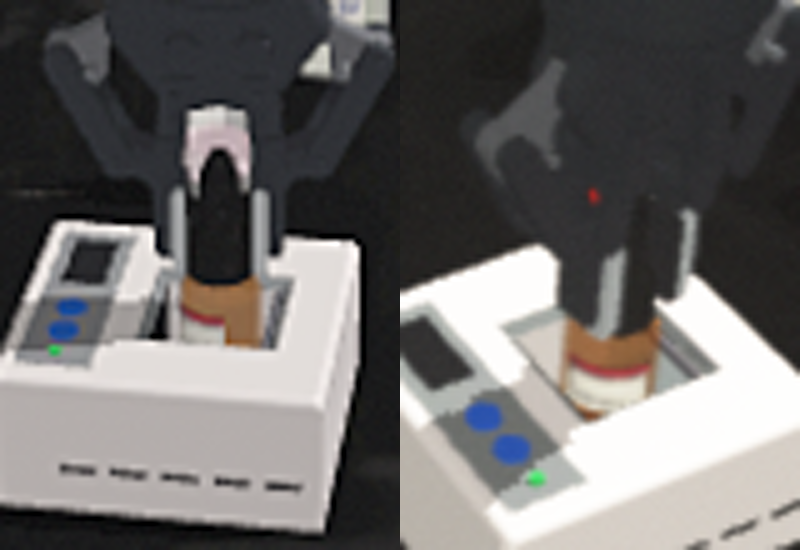

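Entering cleanly and upright. I'll go down another 16 mm.

apply_moves --plan "0 0.12 0 0 0 0 0; 0 0.12 0 0 0 0 0; 0 0.08 0 0 0 0 0; 0 0 0 0 0 0 0; 0 0 0 0 0 0 0"

```text
time_s: 7.8
eef_pos: [0.4859, -0.3082, 0.0586]
eef_rot: [0.707, -0.707, 0.0, 0.0]
wrist_force: [-1.1, 0.2, -0.9]
opening: 0.274
```

```bash
python3 v.py 13 270 230 345 220
```

```text
7.8 [ 0.48589549 -0.30821404  0.0586347 ] 0.2739879007304528 [-1.13938057  0.21566182 -0.89480399]
```

View pics/z13.png

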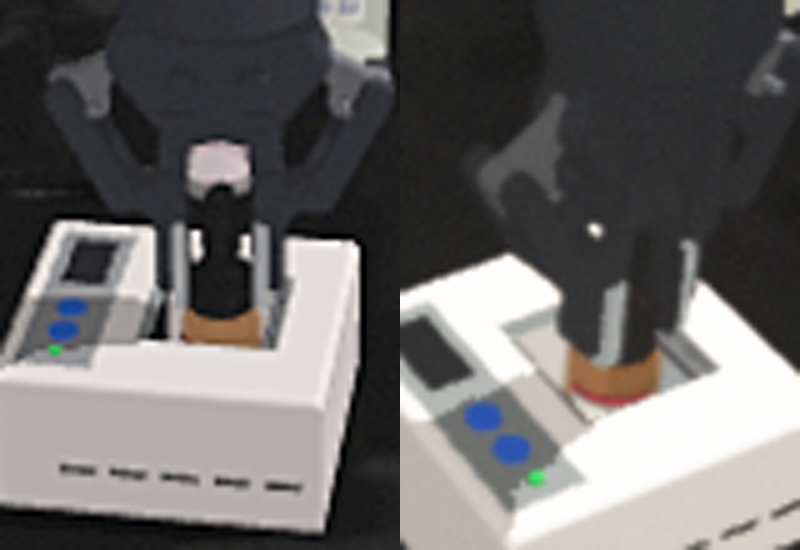

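apply_moves --plan "0 0.06 0 0 0 0 0; 0 0.04 0 0 0 0 0; 0 0 0 0 0 0 0; 0 0 0 0 0 0 0; 0 0 0 0 0 0 0"

```text
time_s: 8.4
eef_pos: [0.486, -0.3083, 0.0537]
eef_rot: [0.707, -0.707, 0.0, 0.0]
wrist_force: [-2.2, -0.2, -0.4]
opening: 0.273
```

apply_moves --plan "0 0.03 0 0 0 0 0; 0 0 0 0 0 0 0; 0 0.02 0 0 0 0 0; 0 0 0 0 0 0 0; 0 0 0 0 0 0 0"

```text
time_s: 8.9
eef_pos: [0.4864, -0.3089, 0.0529]
eef_rot: [-0.707, 0.707, 0.0, 0.0]
wrist_force: [-5.3, 2.4, 12.1]
opening: 0.269
```

```bash
python3 v.py 14 270 230 345 220
```

```text
8.9 [ 0.48641975 -0.30887384  0.05290461] 0.26870732931624236 [-5.31097087  2.40809832 12.08090002]
```

View pics/z14.png

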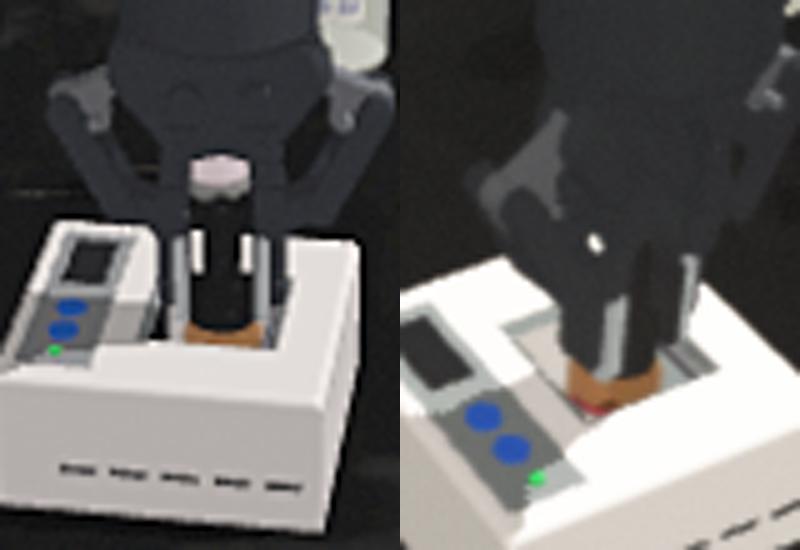

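There is 12 N of floor contact at the predicted height, and the bulb top is at row 269 against 268.6 predicted for home. I'll release and then go straight up.

apply_moves --plan "0 -0.02 0 0 0 0 0; 0 0 0 0 0 0 0.3; 0 0 0 0 0 0 0.5; 0 0 0 0 0 0 0.7; 0 0 0 0 0 0 0.7"

```text
time_s: 9.5
eef_pos: [0.4864, -0.3084, 0.0523]
eef_rot: [-0.707, 0.707, 0.0, 0.0]
wrist_force: [-0.9, -0.2, 1.1]
opening: 0.698
```

```bash
python3 v.py 15 270 230 345 220
```

```text
9.5 [ 0.48644308 -0.30844926  0.05233596] 0.6975013931694636 [-0.9050303  -0.16012278  1.08044648]
```

View pics/z15.png

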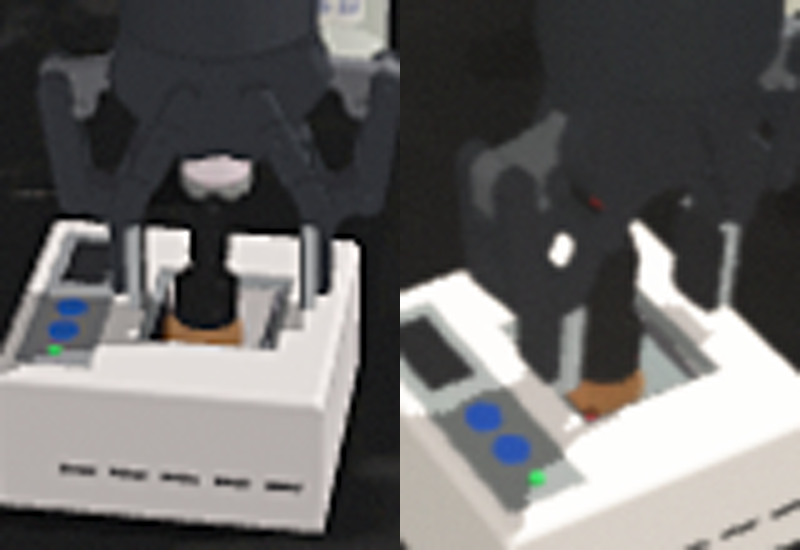

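apply_moves --plan "0 -0.2 0 0 0 0 0.7; 0 -0.5 0 0 0 0 0.7; 0 -0.8 0 0 0 0 0.7; 0 -0.8 0 0 0 0 0.7; 0 -0.8 0 0 0 0 0.7"

```text
time_s: 10.1
eef_pos: [0.486, -0.3082, 0.2097]
eef_rot: [-0.707, 0.707, 0.0, 0.0]
wrist_force: [1.4, -0.7, -0.0]
opening: 0.7
```

apply_moves --plan "0 0 0.5 0 0 0 0.7; 0 0 0.6 0 0 0 0.7; 0 0 0 0 0 0 0.7; 0 0 0 0 0 0 0.7; 0 0 0 0 0 0 0.7"

```text
time_s: 10.6
eef_pos: [0.4862, -0.254, 0.2078]
eef_rot: [-0.707, 0.707, 0.0, 0.0]
wrist_force: [0.0, -0.1, -0.9]
opening: 0.696
```

```bash
python3 v.py 16 270 230 345 220; python3 -c "
from h import *
snap('wrist','w16')
for c in('side','scene'):
  for t in ['amber_dropper_mid','clear_dropper_mid','sample_bottle_mid']: print(c,t,[(np.round(r['point'],3),round(r['score'],2)) for r in ctrl.recognise(c,t)[:2]])
  print([np.round(proj(c,[.4835-d,-.305,z]),1).tolist() for d in (0,.007) for z in(.062,.075,.115)])"
```

```text
10.6 [ 0.48623408 -0.25401896  0.20779926] 0.6963969029287816 [ 0.02032898 -0.05446929 -0.86276469]
side amber_dropper_mid [(array([0.452, 0.214, 0.044]), 0.59), (array([ 0.481, -0.31 ,  0.074]), 0.54)]
side clear_dropper_mid [(array([ 0.483, -0.104,  0.047]), 0.64)]
side sample_bottle_mid [(array([0.532, 0.018, 0.05 ]), 0.82)]
[[313.6, 292.0], [313.5, 286.3], [313.3, 268.6], [310.0, 292.0], [309.9, 286.3], [309.7, 268.6]]
scene amber_dropper_mid [(array([ 0.477, -0.308,  0.078]), 0.72), (array([0.448, 0.214, 0.042]), 0.57)]
scene clear_dropper_mid [(array([ 0.474, -0.107,  0.049]), 0.8)]
scene sample_bottle_mid [(array([0.524, 0.02 , 0.06 ]), 0.74)]
[[387.4, 289.5], [388.0, 283.8], [389.8, 265.3], [384.4, 291.2], [384.9, 285.4], [386.6, 266.9]]
```

View pics/z16.png

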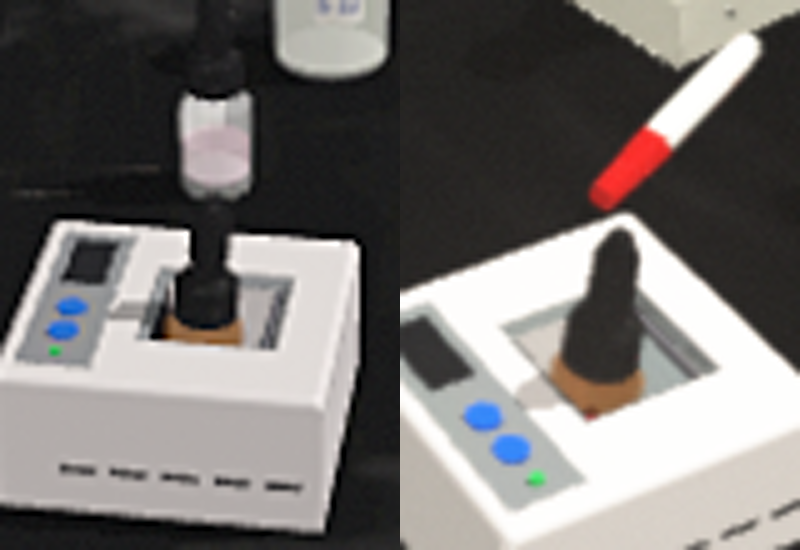

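View pics/w16.png

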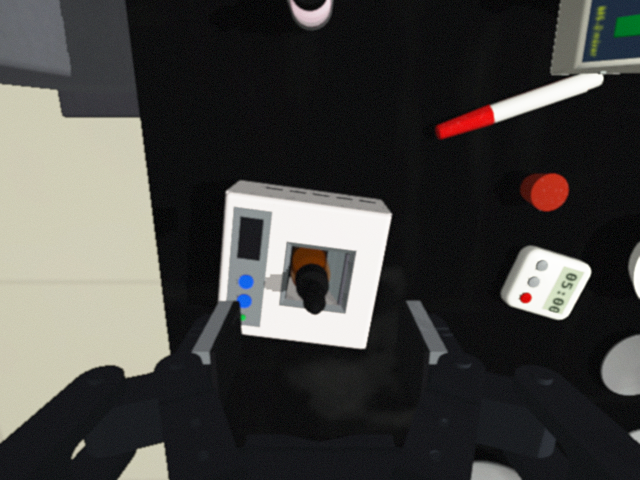

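The bottle stands upright and home. The scene bulb tip is at (389,265.6) against about (388,266) predicted, about 4 mm to −x of centre, with the flap folded down behind it. Nothing is touching it, so I'm handing in.

```bash
python3 -c "
from h import *
print(ctrl.hand_in())"
```

```text
the job is handed in; nothing more can be done
None
```

The amber dropper is in the warmer, pushed through the flap and released. The job is handed in at about 11 s of the 38 s allowed; no verdict was reported.

I gripped it by the collar, carried it over the mouth, corrected the position by a few millimetres and pushed it straight down.

**Last checks:**
- **Fully home:** I felt about 12 N of floor contact at the height I had predicted. After release, the bulb tip appeared within about 1 px of its home position in the scene camera.
- **Position and tilt:** it stands about 4 mm to −x of the well's centre and looks upright in both fixed views.
- **Flap:** in the pictures it is folded down, leaning on the bottle. I did not measure its angle.
- **Other bottles:** the clear dropper and sample bottle are within about 4 mm of where they were first detected, which is about the network's accuracy.
- **Robot:** the gripper is clear and touching nothing.

**Disagreements:**
- **Fingertip height:** the fingertips looked 15–20 mm higher in the pictures than the pose reading implied. I set the grip height from the side and scene cameras, which agreed within about 3 mm.
- **Amber detection:** the network still reported the yellow look-alike as amber, scoring it best in the final side view. I told the two apart by colour.

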